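# Hang up the serving board and fasten the kitchen box

### The arm

A 6-joint arm with a two-finger parallel gripper is mounted at the origin on the work surface. World frame = base frame: x ahead of the robot, y to its left, z up, the work surface at z = 0. Lengths are in m, angles in degrees, forces in N, time in s.
With the tool pointing down it reaches from about 0.4 to 0.825 m from the base axis. Payload 7 kg.
Tool frame: the origin (TCP) lies on the centre line of the jaws, within the pads' length; the fingertips stand 19 mm ahead of it and the grasp point (between the pads) is the TCP; z points along the fingers, y is the line along which they close (so a half turn about z gives the same grasp; the last joint's range is limited). The gripper opens to 88 mm and grips with 3 to 60 N. Pads are 19 mm wide; open, the fingers measure 130 mm over their backs; the gripper's body (78 mm by 193 mm) begins 47 mm behind the grasp point.
Start: joints at [-49.154, 20.546, 0.682, 0, -70.136, -16.507], TCP at [0.278, -0.615, 0.246] pointing down, gripper open.
Joint ranges: [-176.03, 176.03], [-82.01, 121.73], [-58.28, 71.71], [-173.87, 95.51], [-174.79, -0.11], [-173.66, 173.66]. Speed limits (degrees/s): [136.94, 136.94, 172.46, 180, 180, 180].

### API

Orientations are given as [roll, pitch, yaw] about the fixed x, y, z axes, in that order (R = Rz(yaw) Ry(pitch) Rx(roll)).
In Python, from plant import ctrl gives the robot as it stands.
- The arm moves only by the tool move_arm, never from a script. Its argument "motion" is a list of rows, each a list of 3 entries, a list of its own where there are three numbers: the shift along the tool's x, y, z in mm, then the turn, a rotation vector about the tool's x, y, z in degrees, then the closure, from 0 (fully open) to 1 (shut). A call has 1 to 10 rows; each row is the pose to reach, as a shift and turn from the pose commanded when the call began, along the tool's axes at that moment; what a row does not reach only later rows make up. A row lasts 1/12 s, in which the tool goes at most 41.7 mm and 7.16 degrees, less where a joint would pass 70% of its speed; a pose out of reach is approached as far as the arm can. A call with a gripper value outside its range is refused whole. The fingers move at their own pace and stop on an object; the grip force is fixed at half the most. Time passes only in rows, so rows that repeat a pose let the fingers close. It gives the time, the measured TCP pose, the force, the opening and the grip force at its end, in the units of the state.
- ctrl.get_obs(): the state, without advancing time (a new reading comes with each control period).
- ctrl.snapshot(name): name is "scene" or "side" or "wrist"; returns a dict with "color" (384x512x3 uint8, blue, green, red), "camera_matrix" (3x3 intrinsics, pixels), "cam_to_world" (4x4, takes a point from camera to world coordinates). Camera axes: x right, y up, looking along -z (the intrinsics and any distortion apply to the point x, -y, -z); pixel columns grow to the right and rows downward; lengths in m; the calibration is good to about 2 mm. A picture is of the moment at which its call begins. There is no depth.
- ctrl.close_job(): hands the job in; it is judged then, once.
The state is a dict: "clock": time; "joint_pos": joint angles; "qvel": joint speeds; "tau": joint torques, N m; "tool_pos": TCP position; "orientation": TCP orientation; "force": force on the tool from outside, world axes, zero at the start; "moment": the same for the moment, N m; "opening": finger opening in m; "gripper_force": force on a finger pad.
Only numpy, scipy, OpenCV 4.12 (cv2) and the standard library are available. Lean on these libraries where they do the work, as an engineer would, in place of code of your own. Each camera call takes 0.05 s, during which the arm holds its last target. There are 200 camera calls.

### The job

The small wooden serving board was left standing in the open kitchen box: take it out and hang it by the hole in its handle on the peg of the steel stand. Then shut the box's lid fully, and last swing the steel hasp on the box's front up and over so that it lies flat on the lid with the catch through its slot. Leave the kettle, the mug and the jar in the box as they are.

Things in the scene. Friction and masses are not known exactly. Their poses are not given: they have to be found in the camera images.
- board: Serving board: light wood, 12 mm thick, 205 mm long, 0.16 kg. Blade 100 mm wide, 125 mm long; handle 56 mm wide, 80 mm long, with a round 29 mm hole. Starts upright, handle up, in a slot (ribs 17 mm apart, 55 mm high) in the box, standing 105 mm out of it. Origin: centre of its lower end. x across its width, y through its thickness, z along it to the handle.
- board_eye (a point): Centre of the hole in the board's handle, 160 mm from the board's lower end and 45 mm below the handle's top end (31 mm of solid wood above the hole).
- stand: Peg stand, fixed, left or right of the box: dark foot 130 x 130 x 14 mm, steel post 18 mm thick, 230 mm high, at x = +40 mm in its frame, with one round steel peg of 9 mm diameter. The peg points to the stand's -x and rises 12 degrees from the post (x = +31, z = 222 mm) to its tip (x = -40, z = 237 mm). Origin: centre of the foot's underside, z up.
- peg_tip (a point): Free end of the peg (on its axis).
- peg_root (a point): Point on the peg's axis where it leaves the post, 73 mm from the tip.
- box: Kitchen box of brown wood, fixed: 180 mm (x) by 230 mm (y), 110 mm high without the lid, walls and floor 10 mm. Origin: centre of the underside, z up. Its front, with the hasp, faces its own -x, the lid's hinge is along the rim at its +x side. It stands sideways: the front faces about to the robot's right (world -y).
- lid (a joint): Angle of the lid: 0 shut, about 1.6 upright (free edge then 290 mm above the counter); its stiff hinge holds it where it is left. A flat wooden board 180 mm (hinge to free edge) by 230 mm, 10 mm thick, no handle; its top is 120.5 mm above the counter when shut. The catch on its top is a steel bow standing 19 mm over it, mid-width, 26 to 57 mm from the free edge.
- lid_hinge (a point): Middle of the lid's hinge line, on the lid's underside; the hinge runs along the box's y.
- lid_edge (a point): Middle of the lid's free edge, on its top face.
- hasp (a joint): Angle of the hasp: 0 flat on the shut lid, over the catch; about 1.57 straight up; larger leaning out in front of the box. Its stiff hinge holds it where it is left. A flat steel strap 100 mm long, 44 mm wide, 4 mm thick, with a slot 18 mm wide from 30 to 71 mm from the hinge; solid beyond.
- hasp_hinge (a point): Middle of the hasp's hinge line (along the box's y), at the top of the box's front, 124.5 mm above the counter.
- hasp_tip (a point): Middle of the hasp's free end, 100 mm from its hinge.
- kettle: Steel electric kettle with black foot and handle, loose, 156 mm across its foot, 205 mm high, its handle reaching 130 mm to its +x; origin under its centre. On the other side of the box from the stand. To be left alone.
- jar: Amber glass jar with a steel cap, 60 mm across, 80 mm high, inside the box; origin under its centre. To be left alone.
- mug: White mug, 80 mm across, 90 mm high, on the counter behind the box; origin under its centre. To be left alone.
Things that resemble listed ones, but are neither listed nor needed, are in the scene too. What is shaped like the board but yellow is not meant.

How it is judged (in metres and radians):
On the way, in this order (a step that is already met when the one before it is completed fails the run):
1. the board hangs on the peg by its hole, let go (x of board_eye in the frame of stand between -0.042 and 0.036 m and y of board_eye in the frame of stand between -0.015 and 0.015 m and z of board_eye in the frame of stand between 0.195 and 0.24 m and angle between board's own z axis and vertical below 0.3 rad and contact force between board and stand above 0.4 N and contact force between board and the fingers below 0.1 N), for 0.2 s.
2. the lid is shut (value of joint lid below 0.06 rad), for 0.2 s.
3. the hasp lies over the catch on the shut lid (value of joint lid below 0.06 rad and value of joint hasp below 0.1 rad), for 0.2 s.
At the end, for the whole second after the job is handed in: The board hangs at rest, let go, on the stand's peg through its hole (hole centre within 15 mm sideways of the peg, between tip and post; board within 0.3 rad of vertical); the lid is shut within 0.06 rad and the hasp lies over the catch within 0.1 rad (all of step 1 and all of step 3 and linear speed of board below 0.05 m/s); the robot touches nothing.
It fails at once if the kettle is pushed away by more than 30 mm or tipped (distance of kettle from where it was at the start of the episode above 0.03 m or angle between kettle's own z axis and vertical above 0.3 rad).
It fails at once if the mug is pushed away by more than 30 mm or tipped (distance of mug from where it was at the start of the episode above 0.03 m or angle between mug's own z axis and vertical above 0.3 rad).
It fails at once if the jar is pushed away by more than 30 mm or tipped (distance of jar from where it was at the start of the episode above 0.03 m or angle between jar's own z axis and vertical above 0.3 rad).
It also fails if it takes over 72 s, if anything falls off the work surface, if the arm or the gripper's body presses on something with over 40 N, if the wrist force passes 120 N, or if a joint passes its speed limit or range.

## Working session

There is one attempt and no reset: what is moved stays moved. The work goes in short steps, Python scripts to look and compute and a tool call to move; the robot and the scene stay as the last step left them, time stands still between calls to the robot, and variables do not carry over. Pictures are saved under pics/ and viewed, at most 10 in all, crops included, and the job is handed in when it is done.

Besides the shell and the picture viewer there is one more tool, called after "Request:" in YAML: its name, and indented under it one key for each argument. move_arm: Moves the arm, as the interface text tells. Its arguments: {"type":"object","properties":{"motion":{"type":"array"}},"required":["motion"]}

```bash
ls; mkdir -p pics
python3 - <<'E'
from plant import ctrl
import cv2,numpy as np
o=ctrl.get_obs(); print(o)
ims=[]
for n in ["scene","side"]:
    s=ctrl.snapshot(n); cv2.imwrite(f"pics/{n}0.png",s["color"]); print(n,s["camera_matrix"].round(1).tolist(),s["cam_to_world"].round(4).tolist())
    np.savez(f"{n}0.npz",**s)
E
```

```text
pics
{'clock': 0.0, 'joint_pos': array([-4.91535853e+01,  2.05926146e+01,  6.33877896e-01, -2.02995298e-02,
       -7.01355290e+01, -1.65073539e+01]), 'qvel': array([-0.03225477,  0.026353  , -0.066623  ,  0.10799852, -0.04846791,
        0.02283434]), 'tau': array([ 1.55980331e-03, -5.82714736e+01,  2.93058157e+01,  6.99683771e+00,
        6.84496423e-03, -1.33444414e-04]), 'tool_pos': array([ 0.27798819, -0.61459963,  0.24460957]), 'orientation': array([ 1.79904197e+02, -8.49091723e-03, -1.55667846e+02]), 'force': array([-0.7671308 , -0.0700926 , -0.04381893]), 'moment': array([-0.02519916,  0.00828624,  0.01506168]), 'gripper_force': 0.0, 'opening': 0.08744933192668757}
scene [[439.8, 0.0, 254.3], [0.0, 439.8, 181.6], [0.0, 0.0, 1.0]] [[0.0989, -0.6124, 0.7844, 1.402], [0.9948, 0.0786, -0.0641, -0.0827], [-0.0224, 0.7867, 0.617, 0.8571], [0.0, 0.0, 0.0, 1.0]]
side [[414.9, 0.0, 250.9], [0.0, 414.9, 198.2], [0.0, 0.0, 1.0]] [[-0.4296, -0.6653, 0.6105, 1.2113], [0.903, -0.32, 0.2867, 0.3213], [0.0046, 0.6745, 0.7383, 0.9417], [0.0, 0.0, 0.0, 1.0]]
```

View pics/scene0.png

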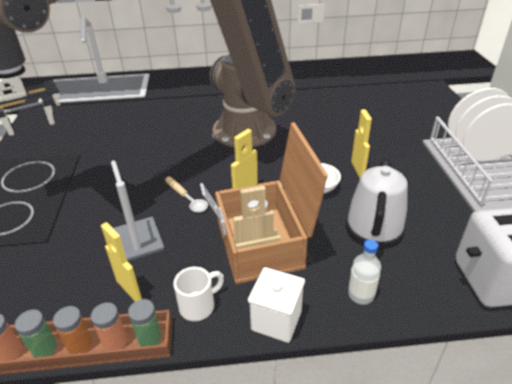

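View pics/side0.png

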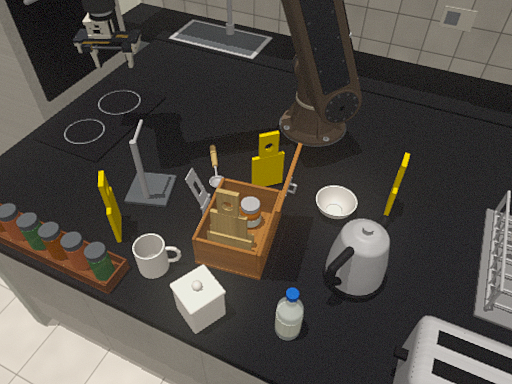

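The scene view shows the box at about (260,230) with the light-wood board handle at (253,200), the lid upright at (302,180) and the hasp at (212,205). The stand is at (135,210) and the kettle at (380,205). Three yellow boards at (243,160), (362,145) and (120,262) are decoys. The light-wood board in the box slot fits the description, and I'm confirming it in an enlarged crop.

Run:
```python
import cv2,numpy as np
a=cv2.imread("pics/scene0.png")[120:290,100:335]; b=cv2.imread("pics/side0.png")[110:280,115:315]
cv2.imwrite("pics/c1.png",cv2.resize(a,(799,578),interpolation=cv2.INTER_CUBIC))
cv2.imwrite("pics/c2.png",cv2.resize(b,(700,595),interpolation=cv2.INTER_CUBIC))
```

```text
(no output)
```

View pics/c1.png

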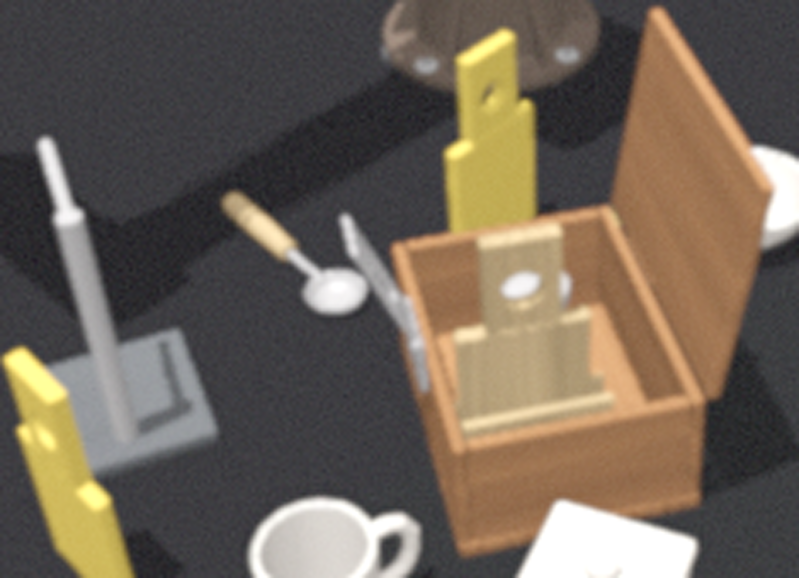

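View pics/c2.png

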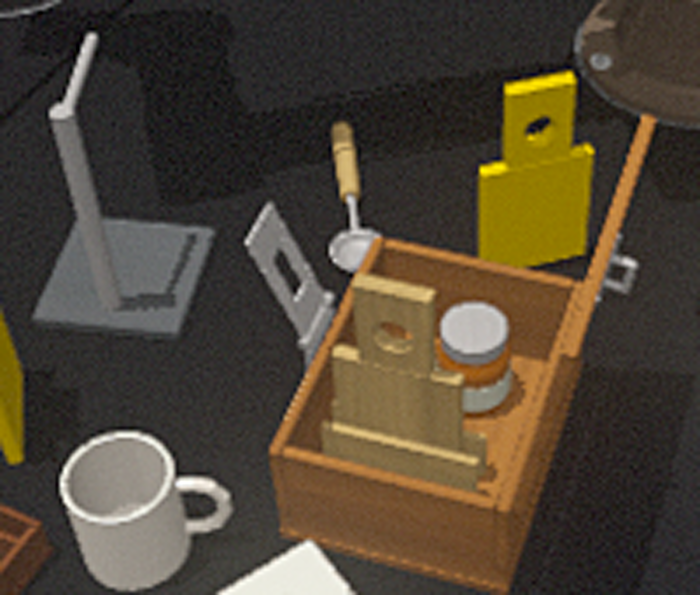

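The crops confirm it: the light-wood board with a hole stands in the ribbed slot, with its hole at crop1 (520,287) and crop2 (393,332). The jar is right behind it. The peg runs from the post top at (68,213) to its tip at (45,143), toward the robot. Next I triangulate.

```bash
cat > h.py <<'E'
import numpy as np
def ray(s,uv):
    K,T=s["camera_matrix"],s["cam_to_world"]
    d=np.linalg.inv(K)@[uv[0],uv[1],1]; d=T[:3,:3]@[d[0],-d[1],-d[2]]
    return T[:3,3],d/np.linalg.norm(d)
def plane(s,uv,z):
    o,d=ray(s,uv); return o+d*(z-o[2])/d[2]
def tri(rs):
    A=np.zeros((3,3));b=np.zeros(3)
    for o,d in rs:
        P=np.eye(3)-np.outer(d,d);A+=P;b+=P@o
    p=np.linalg.solve(A,b); return p,max(np.linalg.norm((np.eye(3)-np.outer(d,d))@(p-o)) for o,d in rs)
def proj(s,p):
    K,T=s["camera_matrix"],s["cam_to_world"]
    c=T[:3,:3].T@(np.asarray(p)-T[:3,3]); q=K@[c[0],-c[1],-c[2]]; return q[:2]/q[2]
E
python3 - <<'E'
from h import *
a=np.load("scene0.npz");b=np.load("side0.npz")
c1=lambda u,v:(u/3.4+100,v/3.4+120); c2=lambda u,v:(u/3.5+115,v/3.5+110)
np.set_printoptions(precision=4,suppress=True)
P={"pegtip":((45,143),(93,38)),"posttop":((68,213),(62,108)),"A":((395,245),(380,238)),"B":((463,450),(275,452)),"C":((703,402),(497,508)),"D":((612,210),(583,290)),
"hole":((520,287),(393,332)),"htopL":((480,247),(355,290)),"htopR":((562,237),(434,304)),"shL":((457,348),(333,360)),"shR":((590,325),(462,382)),"hasp_far":((345,217),(268,205)),"hasp_hinge":((423,383),(312,350)),"lid1":((655,10),(650,118))}
for k,(p,q) in P.items(): print(k,*tri([ray(a,c1(*p)),ray(b,c2(*q))]))
for q in [(100,220),(214,229),(178,335),(35,320)]: print("foot2",plane(b,c2(*q),.014))
for q in [(180,332),(215,437)]: print("foot1",plane(a,c1(*q),.014))
print("jar",plane(b,c2(474,325),.08))
for q in [(380,238),(275,452),(497,508),(583,290)]: print("rim2",plane(b,c2(*q),.11))
for q in [(395,245),(463,450),(703,402),(612,210)]: print("rim1",plane(a,c1(*q),.11))
print("lidfar1",tri([ray(a,c1(655,10)),ray(b,c2(650,118))])[0],"lidnear z.28",plane(a,c1(770,190),.285))
print("kettle top scene",plane(a,(385,175),.2), "side",plane(b,(368,230),.2),"foot bottom",plane(a,(378,240),0))
print("catch side",plane(b,c2(620,270),.245))
E
```

```text
pegtip [ 0.494  -0.3531  0.2359] 0.002058307208345617
posttop [ 0.571  -0.3276  0.2302] 0.0012996214847948793
A [ 0.4778 -0.1105  0.1024] 0.001975082366397079
B [ 0.7086 -0.0719  0.1096] 0.0009389831572819215
C [0.6906 0.094  0.1183] 0.0003426804413085796
D [0.4681 0.065  0.1124] 0.00229219104284129
hole [ 0.6167 -0.0228  0.1696] 0.0013400416364962673
htopL [ 0.6222 -0.0483  0.2102] 0.0037870851348834
htopR [0.6108 0.0076 0.2071] 0.0010405823362986293
shL [ 0.6263 -0.0696  0.1254] 0.0014966201160327352
shR [0.6053 0.0265 0.1218] 0.002135156908588648
hasp_far [ 0.5841 -0.1397  0.2179] 0.0015325755049219938
hasp_hinge [ 0.6087 -0.0998  0.0887] 0.007982145912117296
lid1 [0.4501 0.0972 0.2847] 0.0017201174810315173
foot2 [ 0.4936 -0.3959  0.014 ]
foot2 [ 0.4584 -0.2957  0.014 ]
foot2 [ 0.5809 -0.254   0.014 ]
foot2 [ 0.6196 -0.3739  0.014 ]
foot1 [ 0.4582 -0.2968  0.014 ]
foot1 [ 0.5823 -0.26    0.014 ]
jar [ 0.5149 -0.007   0.08  ]
rim2 [ 0.4867 -0.105   0.11  ]
rim2 [ 0.7098 -0.071   0.11  ]
rim2 [0.685  0.0915 0.11  ]
rim2 [0.4688 0.0658 0.11  ]
rim1 [ 0.4843 -0.1111  0.11  ]
rim1 [ 0.7078 -0.0723  0.11  ]
rim1 [0.6831 0.0961 0.11  ]
rim1 [0.4618 0.0648 0.11  ]
lidfar1 [0.4501 0.0972 0.2847] lidnear z.28 [0.6746 0.1313 0.285 ]
kettle top scene [0.5812 0.3049 0.2   ] side [0.5709 0.3144 0.2   ] foot bottom [0.6067 0.31   0.    ]
catch side [0.5617 0.1224 0.245 ]
```

Request:
move_arm:
  motion:
    - [[-20,15,-30],[0,0,-7],0]
    - [[-50,36,-60],[0,0,-14],0]
    - [[-80,57,-85],[0,0,-21],0]
    - [[-115,82,-110],[0,0,-28],0]
    - [[-150,107,-115],[0,0,-35],0]
    - [[-185,132,-115],[0,0,-42],0]
    - [[-220,157,-115],[0,0,-49],0]
    - [[-250,178,-115],[0,0,-56],0]
    - [[-280,200,-115],[0,0,-63],0]
    - [[-300,215,-115],[0,0,-70],0]

```text
clock: 0.93
tool_pos: [0.4636, -0.293, 0.3605]
orientation: [-180.0, 0.0, -85.3]
force: [1.1, -0.9, -0.3]
opening: 0.0875
gripper_force: 0.0
```

```bash
cat >> h.py <<'E'
from scipy.spatial.transform import Rotation as R
def to(pos,yaw,o=None,p0=None,e0=None):
    "shift mm and turn deg in tool axes from the measured pose to a tool-down pose"
    if o is not None: p0,e0=o["tool_pos"],o["orientation"]
    r0=R.from_euler("xyz",e0,degrees=True); r1=R.from_euler("xyz",[180,0,yaw],degrees=True)
    return (r0.inv().apply(np.asarray(pos)-p0)*1000).round(1),(r0.inv()*r1).as_rotvec(degrees=True).round(2)
def go(pos,yaw):
    from plant import ctrl
    o=ctrl.get_obs(); print(round(o["clock"],2),o["tool_pos"].round(4),o["orientation"].round(2),o["force"].round(1),*to(pos,yaw,o))
E
python3 -c "
from h import *
go([.614,-.021,.33],-80)"
```

```text
0.93 [ 0.4636 -0.293   0.3605] [-1.7999e+02  2.0000e-02 -8.5280e+01] [ 1.1 -0.9 -0.3] [-258.7 -172.2   30.6] [-0.01  0.02 -5.28]
```

Request:
move_arm:
  motion:
    - [[-28,-19,3],[0,0,0],0]
    - [[-56,-38,6],[0,0,-1],0]
    - [[-85,-57,10],[0,0,-1.5],0]
    - [[-115,-76,13],[0,0,-2],0]
    - [[-145,-96,17],[0,0,-3],0]
    - [[-175,-116,20],[0,0,-4],0]
    - [[-205,-136,24],[0,0,-5],0]
    - [[-235,-156,28],[0,0,-5.3],0]
    - [[-259,-172,31],[0,0,-5.3],0]
    - [[-259,-172,31],[0,0,-5.3],0]

```text
clock: 1.77
tool_pos: [0.6163, -0.02, 0.3272]
orientation: [179.8, 0.0, -80.2]
force: [-0.3, 0.0, -0.3]
opening: 0.0874
gripper_force: 0.0
```

Run:
```python
from h import *
from plant import ctrl
import cv2
go([.614,-.021,.33],-80)
w=ctrl.snapshot("wrist"); np.savez("w1.npz",**w); print(w["cam_to_world"].round(3).tolist())
cv2.imwrite("pics/w1.png",cv2.resize(w["color"],(768,576),interpolation=cv2.INTER_CUBIC))
```

```text
1.77 [ 0.6163 -0.02    0.3272] [ 1.7985e+02  3.0000e-02 -8.0180e+01] [-0.3  0.  -0.3] [ 0.6  2.5 -2.8] [ 0.15  0.04 -0.18]
[[-0.985, 0.164, 0.048, 0.629], [-0.171, -0.95, -0.263, -0.09], [0.003, -0.267, 0.964, 0.465], [0.0, 0.0, 0.0, 1.0]]
```

View pics/w1.png

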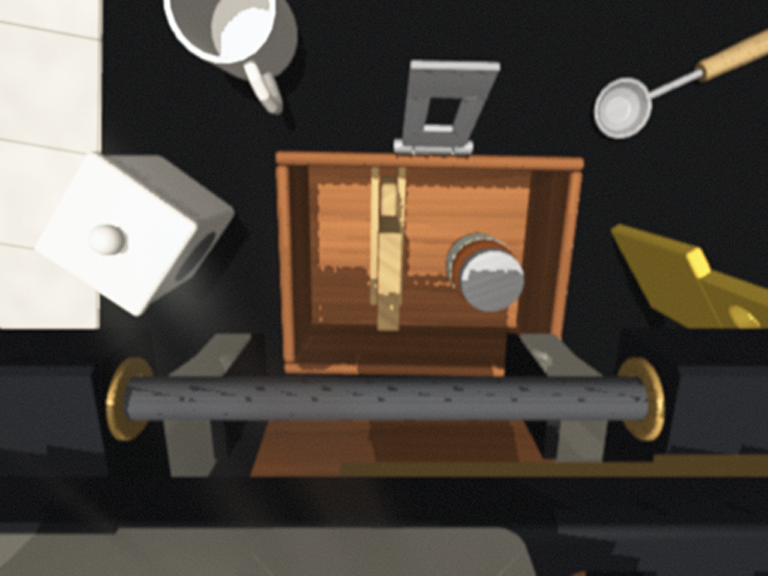

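Run:
```python
from h import *
import cv2
w=np.load("w1.npz"); np.set_printoptions(precision=4,suppress=True)
for q,z in [((380,235),.215),((403,235),.215),((377,330),.215),((399,330),.215),((389,282),.215),((492,285),.08),((277,158),.11),((583,162),.11),((284,372),.11),((412,62),.19),((498,66),.19),((395,148),.1245),((472,148),.1245)]: print(q,plane(w,(q[0]/1.5,q[1]/1.5),z))
c=w["color"][90:240,225:300]; cv2.imwrite("pics/c3.png",cv2.resize(c,(300,600),interpolation=cv2.INTER_CUBIC))
```

```text
(380, 235) [ 0.624  -0.0487  0.215 ]
(403, 235) [ 0.6118 -0.0508  0.215 ]
(377, 330) [0.6165 0.0057 0.215 ]
(399, 330) [0.6041 0.0036 0.215 ]
(389, 282) [ 0.6147 -0.0235  0.215 ]
(492, 285) [0.5191 0.0001 0.08  ]
(277, 158) [ 0.7061 -0.0746  0.11  ]
(583, 162) [ 0.4832 -0.1103  0.11  ]
(284, 372) [0.6814 0.0961 0.11  ]
(412, 62) [ 0.6223 -0.1406  0.19  ]
(498, 66) [ 0.5759 -0.1467  0.19  ]
(395, 148) [ 0.6221 -0.0961  0.1245]
(472, 148) [ 0.5688 -0.1054  0.1245]
```

View pics/c3.png

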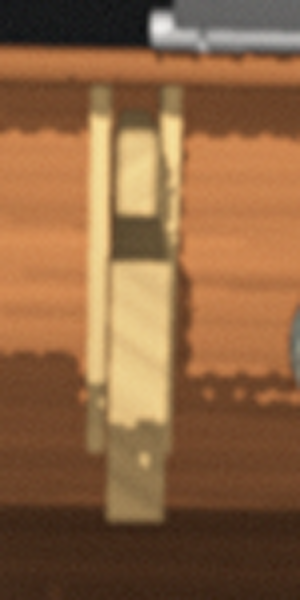

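The wrist crop shows the handle's top face at (389,282) on the 768-wide picture, which is world (0.615,-0.0235), lined up at about 8°.

```bash
python3 -c "
from h import *
go([.6147,-.0235,.211],-82)"
```

```text
1.82 [ 0.6154 -0.0218  0.3277] [ 1.7984e+02  1.0000e-02 -8.0190e+01] [-0.1  0.4 -0. ] [  1.6   0.6 116.7] [0.16 0.01 1.81]
```

Request:
move_arm:
  motion:
    - [[1.6,0.6,20],[0,0,1.8],0]
    - [[1.6,0.6,45],[0,0,1.8],0]
    - [[1.6,0.6,70],[0,0,1.8],0]
    - [[1.6,0.6,90],[0,0,1.8],0]
    - [[1.6,0.6,105],[0,0,1.8],0]
    - [[1.6,0.6,115],[0,0,1.8],0]
    - [[1.6,0.6,117],[0,0,1.8],0]
    - [[1.6,0.6,117],[0,0,1.8],0]
    - [[1.6,0.6,117],[0,0,1.8],1]
    - [[1.6,0.6,117],[0,0,1.8],1]

```text
clock: 2.65
tool_pos: [0.6151, -0.0259, 0.2139]
orientation: [-179.9, -0.0, -82.2]
force: [0.7, -0.4, 0.1]
opening: 0.0795
gripper_force: 0.0
```

Request:
move_arm:
  motion:
    - [[0,0,0],[0,0,0],1]
    - [[0,0,0],[0,0,0],1]
    - [[0,0,0],[0,0,0],1]
    - [[0,0,0],[0,0,0],1]

```text
clock: 2.98
tool_pos: [0.6146, -0.0258, 0.2129]
orientation: [-180.0, 0.0, -82.2]
force: [-0.2, -0.4, -0.7]
opening: 0.0532
gripper_force: 0.0
```

Request:
move_arm:
  motion:
    - [[0,0,0],[0,0,0],1]
    - [[0,0,0],[0,0,0],1]
    - [[0,0,0],[0,0,0],1]
    - [[0,0,0],[0,0,0],1]
    - [[0,0,0],[0,0,0],1]
    - [[0,0,0],[0,0,0],1]
    - [[0,0,0],[0,0,0],1]
    - [[0,0,0],[0,0,0],1]
    - [[0,0,0],[0,0,0],1]

```text
clock: 3.73
tool_pos: [0.6145, -0.0258, 0.2125]
orientation: [-180.0, 0.0, -82.2]
force: [-0.3, -0.6, -0.6]
opening: 0.0116
gripper_force: 30.0
```

Request:
move_arm:
  motion:
    - [[0,0,-8],[0,0,0],1]
    - [[0,0,-20],[0,0,0],1]
    - [[0,0,-35],[0,0,0],1]
    - [[0,0,-52],[0,0,0],1]
    - [[0,0,-75],[0,0,0],1]
    - [[0,0,-105],[0,0,0],1]
    - [[0,0,-140],[0,0,0],1]
    - [[0,0,-175],[0,0,0],1]
    - [[0,0,-210],[0,0,0],1]
    - [[0,0,-235],[0,0,0],1]

```text
clock: 4.57
tool_pos: [0.6143, -0.0262, 0.4518]
orientation: [-179.8, -0.0, -82.2]
force: [0.7, -0.1, -0.9]
opening: 0.0118
gripper_force: 30.0
```

Run:
```python
from h import *
# stand centre & yaw; TCP = eye + .0425 up; pre-insert eye at stand (-.075,0,.24)
c=np.array([.5375,-.3385]);y=np.deg2rad(18.7);u=np.array([np.cos(y),np.sin(y)])
p=c+u*-.085
print(p)
go([*p,.445],-90+18.7)
```

```text
[ 0.45698713 -0.3657521 ]
4.57 [ 0.6143 -0.0262  0.4518] [-1.7981e+02 -2.0000e-02 -8.2160e+01] [ 0.7 -0.1 -0.9] [314.9 202.2   6.2] [ -0.19  -0.04 -10.86]
```

Request:
move_arm:
  motion:
    - [[25,16,0],[0,0,-1],1]
    - [[58,37,0],[0,0,-3],1]
    - [[92,59,0],[0,0,-4],1]
    - [[126,81,0],[0,0,-5],1]
    - [[160,103,0],[0,0,-6],1]
    - [[194,125,0],[0,0,-7],1]
    - [[228,146,0],[0,0,-8],1]
    - [[260,167,0],[0,0,-9],1]
    - [[290,186,0],[0,0,-10],1]
    - [[315,202,0],[0,0,-10.9],1]

```text
clock: 5.4
tool_pos: [0.4556, -0.3673, 0.4482]
orientation: [-180.0, -0.0, -71.3]
force: [0.8, 0.3, -1.1]
opening: 0.0115
gripper_force: 30.0
```

Run:
```python
from h import *
c=np.array([.5375,-.3385]);y=np.deg2rad(18.7);u=np.array([np.cos(y),np.sin(y)])
go([*(c+u*-.085),.245+.0425],-90+18.7)
```

```text
5.4 [ 0.4556 -0.3673  0.4482] [-1.7999e+02 -1.0000e-02 -7.1260e+01] [ 0.8  0.3 -1.1] [ -1.1  -1.8 160.7] [-0.01 -0.01  0.04]
```

Request:
move_arm:
  motion:
    - [[-1,-2,25],[0,0,0],1]
    - [[-1,-2,60],[0,0,0],1]
    - [[-1,-2,95],[0,0,0],1]
    - [[-1,-2,125],[0,0,0],1]
    - [[-1,-2,148],[0,0,0],1]
    - [[-1,-2,161],[0,0,0],1]
    - [[-1,-2,161],[0,0,0],1]
    - [[-1,-2,161],[0,0,0],1]

```text
clock: 6.07
tool_pos: [0.4587, -0.3639, 0.2868]
orientation: [179.9, 0.0, -71.3]
force: [-0.1, 0.0, -1.1]
opening: 0.0121
gripper_force: 30.0
```

Run:
```python
from h import *
from plant import ctrl
import cv2
go([0.457,-.3658,.2875],-71.3)
ims=[]
for n,k in (("scene",(60,60)),("side",(60,0))):
    s=ctrl.snapshot(n); np.savez(n+"1.npz",**s); 
    p=proj(s,[.50,-.352,.237]).astype(int); x,y=max(p[0]-65,0),max(p[1]-95,0); print(n,x,y)
    ims.append(cv2.resize(s["color"][y:y+195,x:x+130],None,fx=3,fy=3,interpolation=cv2.INTER_CUBIC))
cv2.imwrite("pics/c4.png",np.hstack([i[:585] for i in ims]))
```

```text
6.07 [ 0.4587 -0.3639  0.2868] [ 1.7994e+02  2.0000e-02 -7.1250e+01] [-0.1  0.  -1.1] [ 1.2  2.2 -0.7] [0.06 0.02 0.05]
scene 48 68
side 75 26
```

View pics/c4.png

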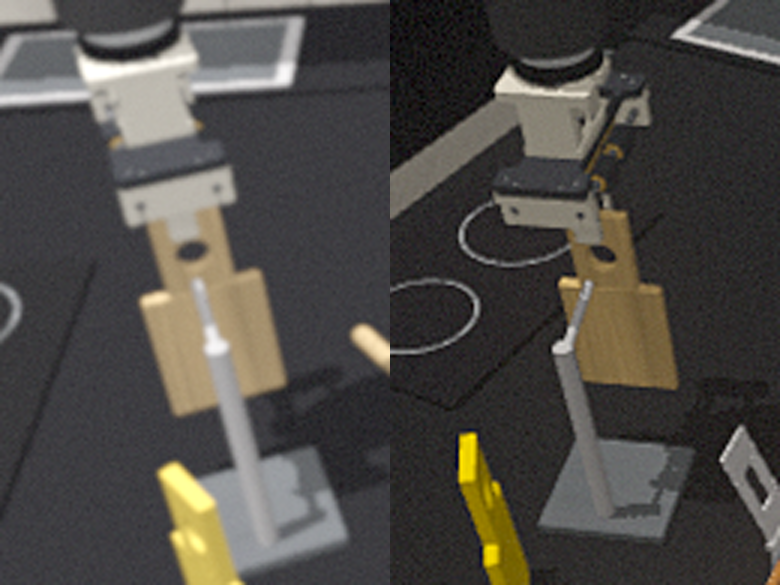

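The hole is at (191,252) in the left half and (603,252) in the right half. The peg tip is at (199,283) and (589,285).

Run:
```python
from h import *
a=np.load("scene1.npz");b=np.load("side1.npz"); np.set_printoptions(precision=4,suppress=True)
f=lambda p,q: tri([ray(a,(48+p[0]/3,68+p[1]/3)),ray(b,(75+(q[0]-390)/3,26+q[1]/3))])
y=np.deg2rad(18.7);M=np.array([[np.cos(y),np.sin(y),0],[-np.sin(y),np.cos(y),0],[0,0,1]])
h=f((191,252),(603,252)); t=f((199,283),(589,285)); r=f((217,347),(563,347))
for x in (h,t,r): print(x, M@(x[0]-t[0]))
print(np.rad2deg(np.arctan2(*(r[0]-t[0])[[1,0]])))
```

```text
(array([ 0.4576, -0.3616,  0.2439]), np.float64(0.00020252325250234122)) [-0.0431  0.0017  0.0048]
(array([ 0.4989, -0.3493,  0.2391]), np.float64(0.001305845746147787)) [0. 0. 0.]
(array([ 0.5724, -0.3271,  0.2285]), np.float64(0.0011180932451609186)) [ 0.0768 -0.0025 -0.0106]
16.858337865487886
```

Request:
move_arm:
  motion:
    - [[1,-8,2],[0,0,0],1]
    - [[2,-18,4],[0,0,0],1]
    - [[2,-28,5],[0,0,0],1]
    - [[2,-38,5],[0,0,0],1]
    - [[2,-48,6],[0,0,0],1]
    - [[2,-58,8],[0,0,0],1]
    - [[2,-68,10],[0,0,0],1]
    - [[2,-77,12],[0,0,0],1]
    - [[2,-85,14],[0,0,0],1]
    - [[2,-88,14.5],[0,0,0],1]

```text
clock: 7.0
tool_pos: [0.544, -0.3369, 0.2712]
orientation: [180.0, 0.0, -71.2]
force: [0.3, 0.3, -1.8]
opening: 0.0117
gripper_force: 30.0
```

Request:
move_arm:
  motion:
    - [[0,0,0],[0,0,0],1]
    - [[0,0,3],[0,0,0],1]
    - [[0,0,6],[0,0,0],1]
    - [[0,0,8],[0,0,0],1]
    - [[0,0,9],[0,0,0],1]
    - [[0,0,9],[0,0,0],1]

```text
clock: 7.5
tool_pos: [0.5425, -0.3376, 0.2628]
orientation: [180.0, 0.0, -71.3]
force: [0.6, -1.0, -1.5]
opening: 0.0118
gripper_force: 30.0
```

Run:
```python
from h import *
from plant import ctrl
import cv2
go([0.457,-.3658,.2875],-71.3)
ims=[]
for n in ("scene","side"):
    s=ctrl.snapshot(n); np.savez(n+"2.npz",**s); 
    p=proj(s,[.54,-.34,.237]).astype(int); x,y=max(p[0]-50,0),max(p[1]-75,0); print(n,x,y)
    ims.append(cv2.resize(s["color"][y:y+150,x:x+100],None,fx=4,fy=4,interpolation=cv2.INTER_CUBIC)[:600])
cv2.imwrite("pics/c5.png",np.hstack(ims))
```

```text
7.5 [ 0.5425 -0.3376  0.2628] [ 1.7998e+02  2.0000e-02 -7.1280e+01] [ 0.6 -1.  -1.5] [ -0.7  90.  -24.6] [0.02 0.02 0.02]
scene 66 98
side 85 55
```

View pics/c5.png

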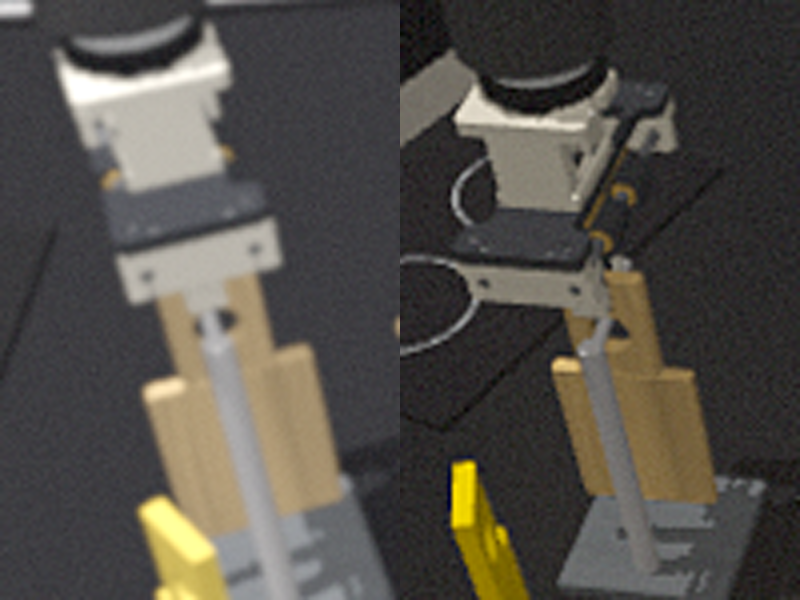

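The peg tip passes through the hole in both views. The hole is at about (216,320) on the left and (612,325) on the right. Next I lower until it touches.

Request:
move_arm:
  motion:
    - [[0,0,1],[0,0,0],1]
    - [[0,0,2],[0,0,0],1]
    - [[0,0,2],[0,0,0],1]

```text
clock: 7.85
tool_pos: [0.5428, -0.3375, 0.2609]
orientation: [180.0, 0.0, -71.3]
force: [0.4, -0.8, -2.0]
opening: 0.0115
gripper_force: 30.0
```

Request:
move_arm:
  motion:
    - [[0,0,1],[0,0,0],1]
    - [[0,0,2],[0,0,0],1]
    - [[0,0,2],[0,0,0],1]

```text
clock: 8.1
tool_pos: [0.5432, -0.3378, 0.2598]
orientation: [-180.0, -0.1, -71.2]
force: [-0.3, -0.3, 2.4]
opening: 0.0118
gripper_force: 30.0
```

Request:
move_arm:
  motion:
    - [[0,0,0],[0,0,0],0.72]
    - [[0,0,0],[0,0,0],0.72]
    - [[0,0,0],[0,0,0],0.72]
    - [[0,0,0],[0,0,0],0.72]
    - [[0,0,0],[0,0,0],0.72]

```text
clock: 8.52
tool_pos: [0.5428, -0.3375, 0.2589]
orientation: [180.0, 0.0, -71.3]
force: [0.0, -1.6, 1.0]
opening: 0.0246
gripper_force: 0.0
```

Request:
move_arm:
  motion:
    - [[0,0,-5],[0,0,0],0.72]
    - [[0,0,-12],[0,0,0],0.72]
    - [[0,0,-20],[0,0,0],0.72]
    - [[0,0,-35],[0,0,0],0.72]
    - [[0,0,-55],[0,0,0],0.72]
    - [[0,0,-80],[0,0,0],0.72]
    - [[0,0,-110],[0,0,0],0.72]

```text
clock: 9.1
tool_pos: [0.5424, -0.3373, 0.37]
orientation: [179.9, 0.1, -71.3]
force: [1.5, -0.6, 0.3]
opening: 0.0245
gripper_force: 0.0
```

Run:
```python
from h import *
from plant import ctrl
import cv2
go([.60,.02,.40],-81.5)
ims=[]
for n in ("scene","side"):
    s=ctrl.snapshot(n); np.savez(n+"3.npz",**s); 
    p=proj(s,[.54,-.34,.237]).astype(int); x,y=max(p[0]-50,0),max(p[1]-75,0); print(n,x,y)
    ims.append(cv2.resize(s["color"][y:y+150,x:x+100],None,fx=4,fy=4,interpolation=cv2.INTER_CUBIC)[:600])
cv2.imwrite("pics/c6.png",np.hstack(ims))
```

```text
9.1 [ 0.5424 -0.3373  0.37  ] [ 1.7994e+02  5.0000e-02 -7.1260e+01] [ 1.5 -0.6  0.3] [-319.9 -169.3  -29.9] [ 0.06  0.05 10.24]
scene 66 98
side 85 55
```

View pics/c6.png

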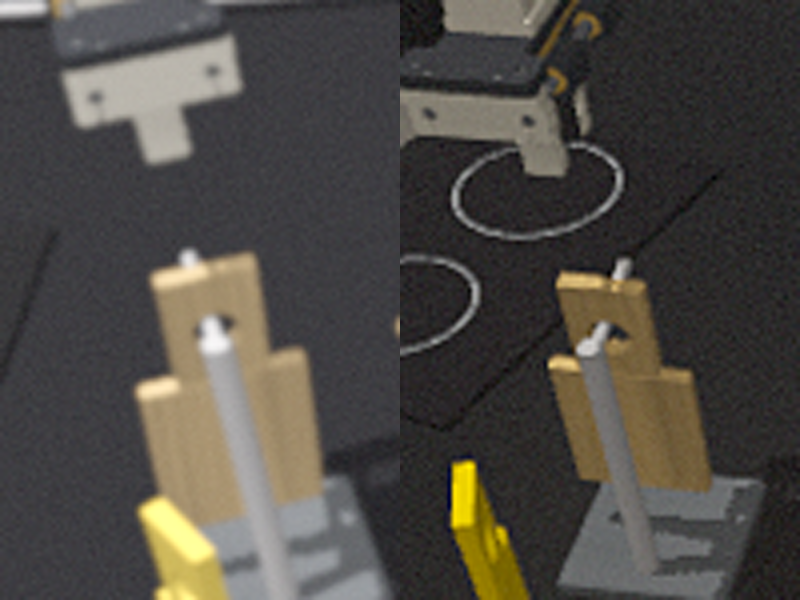

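The board hangs on the peg, let go, with the hole at (212,325) on the left and (608,328) on the right. Next is the lid: I go over and behind it with the fingers closed, off to one side of the catch.

Request:
move_arm:
  motion:
    - [[-25,-6,-5],[0,0,1],1]
    - [[-60,-15,-10],[0,0,2],1]
    - [[-98,-24,-12],[0,0,3],1]
    - [[-136,-33,-12],[0,0,4],1]
    - [[-174,-42,-12],[0,0,5],1]
    - [[-212,-52,-12],[0,0,6],1]
    - [[-250,-61,-12],[0,0,7],1]
    - [[-288,-70,-12],[0,0,8],1]
    - [[-326,-79,-12],[0,0,9],1]
    - [[-364,-89,-12],[0,0,10.3],1]

```text
clock: 10.03
tool_pos: [0.5096, 0.0375, 0.3825]
orientation: [-179.9, 0.0, -81.6]
force: [0.9, 0.5, 0.6]
opening: 0.0005
gripper_force: 0.0
```

```bash
python3 -c "
from h import *
go([.500,.1447,.38],-81.6)
a=np.load('scene3.npz')
"
```

```text
10.03 [0.5096 0.0375 0.3825] [-1.7987e+02  3.0000e-02 -8.1610e+01] [0.9 0.5 0.6] [-107.5   -6.2    2.5] [-0.13  0.03 -0.01]
```

Request:
move_arm:
  motion:
    - [[-35,-2,0],[0,0,0],1]
    - [[-72,-4,0],[0,0,0],1]
    - [[-107,-6,0],[0,0,0],1]
    - [[-107,-6,15],[0,0,0],1]
    - [[-107,-6,45],[0,0,0],1]
    - [[-107,-6,80],[0,0,0],1]
    - [[-107,-6,105],[0,0,0],1]
    - [[-107,-6,110],[0,0,0],1]
    - [[-107,-6,110],[0,0,0],1]

```text
clock: 10.78
tool_pos: [0.5, 0.1421, 0.2706]
orientation: [179.9, -0.1, -81.6]
force: [-0.4, -0.4, 0.6]
opening: 0.0003
gripper_force: 0.0
```

```bash
python3 -c "
from h import *
go([.508,.0903,.2725],-81.6)
"
```

```text
10.78 [0.5    0.1421 0.2706] [ 1.7989e+02 -7.0000e-02 -8.1550e+01] [-0.4 -0.4  0.6] [52.5 -0.3 -1.9] [ 0.11 -0.07  0.05]
```

Request:
move_arm:
  motion:
    - [[15,0,0],[0,0,0],1]
    - [[30,0,0],[0,0,0],1]
    - [[44,0,0],[0,0,0],1]
    - [[58,0,0],[0,0,0],1]
    - [[72,0,0],[0,0,0],1]
    - [[86,0,1],[0,0,0],1]
    - [[100,0,3],[0,0,0],1]
    - [[114,0,7],[0,0,0],1]

```text
clock: 11.45
tool_pos: [0.5188, 0.03, 0.2672]
orientation: [-179.7, 0.1, -81.5]
force: [0.4, 3.6, -1.3]
opening: 0.0005
gripper_force: 1.4
```

Request:
move_arm:
  motion:
    - [[13,0,6],[0,0,0],1]
    - [[25,0,13],[0,0,0],1]
    - [[36,0,21],[0,0,0],1]
    - [[46,0,30],[0,0,0],1]
    - [[55,0,40],[0,0,0],1]
    - [[62,0,49],[0,0,0],1]
    - [[68,0,58],[0,0,0],1]

```text
clock: 12.03
tool_pos: [0.5272, -0.0384, 0.2051]
orientation: [180.0, -0.0, -81.6]
force: [-0.1, 0.1, 1.8]
opening: 0.0003
gripper_force: 0.9
```

Request:
move_arm:
  motion:
    - [[6,0,10],[0,0,0],1]
    - [[11,0,20],[0,0,0],1]
    - [[15,0,30],[0,0,0],1]
    - [[19,0,42],[0,0,0],1]
    - [[21,0,52],[0,0,0],1]
    - [[22,0,60],[0,0,0],1]
    - [[23,0,65],[0,0,0],1]
    - [[23,0,67],[0,0,0],1]

```text
clock: 12.7
tool_pos: [0.53, -0.0604, 0.1396]
orientation: [179.9, -0.0, -81.5]
force: [-11.1, 3.4, 29.0]
opening: 0.0006
gripper_force: 14.1
```

Request:
move_arm:
  motion:
    - [[0,0,2],[0,0,0],1]
    - [[0,0,4],[0,0,0],1]
    - [[0,0,4],[0,0,0],1]

```text
clock: 12.95
tool_pos: [0.53, -0.0604, 0.1394]
orientation: [-180.0, -0.1, -81.5]
force: [-18.3, 4.8, 44.1]
opening: 0.0008
gripper_force: 21.8
```

The lid is shut: the fingertips stopped at z = 0.1204. Next is the hasp: over it to the outside, then swing it in.

Request:
move_arm:
  motion:
    - [[0,0,-20],[0,0,0],1]
    - [[0,0,-55],[0,0,0],1]
    - [[0,0,-95],[0,0,0],1]
    - [[0,0,-135],[0,0,0],1]
    - [[30,-14,-137],[0,0,0],1]
    - [[65,-31,-137],[0,0,0],1]
    - [[100,-47,-137],[0,0,0],1]
    - [[124,-59,-137],[0,0,0],1]
    - [[124,-59,-137],[0,0,0],1]

```text
clock: 13.7
tool_pos: [0.6087, -0.1776, 0.2704]
orientation: [179.9, -0.0, -81.7]
force: [-0.3, 0.7, -0.3]
opening: 0.0005
gripper_force: 0.0
```

Run:
```python
from h import *
from plant import ctrl
import cv2
go([.6065,-.175,.209],-81.6)
ims=[]
for n in ("scene","wrist"):
    s=ctrl.snapshot(n); np.savez(n+"4.npz",**s)
    if n=="scene":
        x,y=190,150; ims.append(cv2.resize(s["color"][y:y+140,x:x+130],(400,431),interpolation=cv2.INTER_CUBIC))
    else: ims.append(cv2.resize(s["color"],(400,300)))
h=np.zeros((431,800,3),np.uint8); h[:,:400]=ims[0]; h[:300,400:]=ims[1]
cv2.imwrite("pics/c7.png",h)
```

```text
13.7 [ 0.6087 -0.1776  0.2704] [ 1.7988e+02 -3.0000e-02 -8.1700e+01] [-0.3  0.7 -0.3] [-2.9  1.7 61.4] [ 0.12 -0.03 -0.1 ]
```

View pics/c7.png

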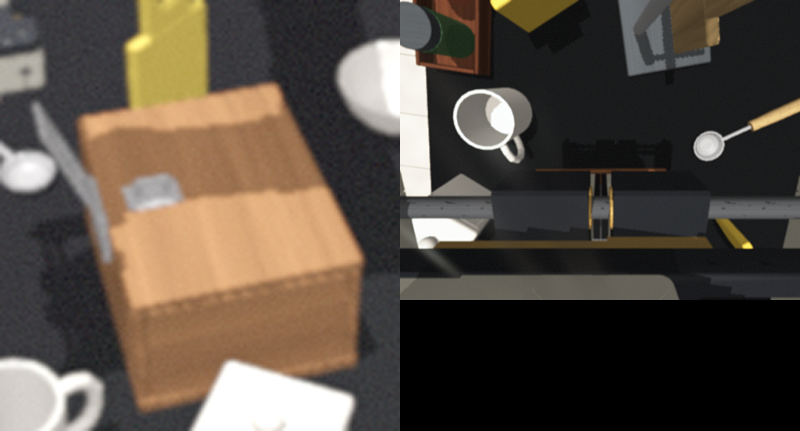

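The lid is shut and the hasp still leans out, with its top at (37,105) and the catch at (153,190). I swing the hasp now.

Request:
move_arm:
  motion:
    - [[-2,2,25],[0,0,0],1]
    - [[-2,2,50],[0,0,0],1]
    - [[-3,2,61],[0,0,0],1]
    - [[-15,2,61],[0,0,0],1]
    - [[-27,2,61],[0,0,0],1]
    - [[-39,2,60],[0,0,0],1]
    - [[-52,2,59],[0,0,0],1]
    - [[-65,2,57],[0,0,0],1]
    - [[-76,2,53],[0,0,0],1]
    - [[-86,2,49],[0,0,0],1]

```text
clock: 14.63
tool_pos: [0.5924, -0.0879, 0.224]
orientation: [-180.0, -0.0, -81.5]
force: [0.7, -1.1, -0.5]
opening: 0.0007
gripper_force: 0.4
```

Request:
move_arm:
  motion:
    - [[-12,0,-1],[0,0,0],1]
    - [[-23,0,0],[0,0,0],1]
    - [[-34,0,4],[0,0,0],1]
    - [[-45,0,11],[0,0,0],1]
    - [[-53,0,19],[0,0,0],1]
    - [[-60,0,29],[0,0,0],1]
    - [[-66,0,40],[0,0,0],1]
    - [[-70,0,51],[0,0,0],1]

```text
clock: 15.3
tool_pos: [0.5819, -0.0196, 0.1705]
orientation: [180.0, 0.0, -81.6]
force: [0.1, -1.4, 0.6]
opening: 0.0003
gripper_force: 0.2
```

Request:
move_arm:
  motion:
    - [[-1,0,9],[0,0,0],1]
    - [[-2,0,17],[0,0,0],1]
    - [[-2,0,23],[0,0,0],1]
    - [[-2,0,27],[0,0,0],1]
    - [[-2,0,30],[0,0,0],1]
    - [[-2,0,31],[0,0,0],1]
    - [[-2,0,31],[0,0,0],1]

```text
clock: 15.88
tool_pos: [0.5818, -0.0185, 0.145]
orientation: [-179.9, -0.0, -81.5]
force: [-14.6, 5.4, 31.5]
opening: 0.0002
gripper_force: 15.9
```

Request:
move_arm:
  motion:
    - [[0,0,-10],[0,0,0],1]
    - [[0,0,-30],[0,0,0],1]
    - [[0,0,-60],[0,0,0],1]
    - [[0,0,-95],[0,0,0],1]
    - [[0,0,-135],[0,0,0],1]
    - [[0,0,-175],[0,0,0],1]
    - [[0,0,-200],[0,0,0],1]
    - [[0,0,-200],[0,0,0],1]
    - [[0,0,-200],[0,0,0],1]

```text
clock: 16.63
tool_pos: [0.5826, -0.0185, 0.343]
orientation: [-179.8, 0.0, -81.6]
force: [-0.1, 0.7, -1.2]
opening: 0.0004
gripper_force: 0.0
```

Run:
```python
from h import *
from plant import ctrl
import cv2
o=ctrl.get_obs(); print(o["clock"],o["tool_pos"],o["force"])
s=ctrl.snapshot("scene"); old=np.load("scene3.npz"); o4=np.load("scene4.npz"); c=s["color"]; np.savez("scene5.npz",**s)
H=np.array([.5955,-.1007]);ex=np.array([-.146,.989]);ey=np.array([-.989,-.146])
for r,w in [(15,0),(20,15),(50,15),(50,-15),(85,0),(95,15),(95,-15),(110,0),(110,15),(50,35)]:
    p=proj(s,[*(H+ex*r/1000+ey*w/1000),.1265]).round().astype(int); print(r,w,p,c[p[1],p[0]],o4["color"][p[1],p[0]])
m=cv2.inRange(cv2.cvtColor(c,cv2.COLOR_BGR2HSV),(8,50,90),(25,200,255))
b0=old["color"][150:240,85:160].astype(int); b1=c[150:240,85:160].astype(int); print("board region mean diff",abs(b0-b1).mean(), (abs(b0-b1).max(2)>40).sum())
# old hasp tip
p=proj(s,[.584,-.138,.210]).astype(int); print("old hasp",c[p[1]-1:p[1]+2,p[0]].tolist(),o4["color"][p[1]-1:p[1]+2,p[0]].tolist())
```

```text
16.6333 [ 0.58260012 -0.01847077  0.3429709 ] [-0.14495435  0.6907169  -1.24750312]
15 0 [227 214] [236 235 237] [ 83 117 161]
20 15 [228 210] [237 236 238] [ 91 125 168]
50 15 [240 208] [219 220 221] [168 167 171]
50 -15 [242 215] [239 237 240] [213 213 216]
85 0 [255 209] [236 235 237] [ 85 119 163]
95 15 [257 204] [230 232 235] [ 81 115 159]
95 -15 [260 212] [235 235 237] [ 81 118 161]
110 0 [264 207] [ 76 110 152] [ 78 113 154]
110 15 [263 203] [ 78 113 153] [ 81 113 155]
50 35 [238 203] [120 168 219] [ 79 114 155]
board region mean diff 6.8822222222222225 115
old hasp [[64, 59, 59], [59, 54, 56], [63, 57, 59]] [[148, 146, 149], [152, 151, 153], [150, 150, 152]]
```

Run:
```python
from h import *
import cv2
for n in (3,4,5):
    c=np.load(f"scene{n}.npz")["color"][150:240,85:160]
    h=cv2.cvtColor(c,cv2.COLOR_BGR2HSV); m=cv2.inRange(h,(8,50,60),(24,170,255)); 
    y,x=np.nonzero(m); print(n,len(x),x.mean().round(2),y.mean().round(2),x.min(),x.max(),y.min(),y.max())
```

```text
3 2009 35.96 48.39 14 61 11 89
4 2070 36.72 48.74 15 62 10 89
5 2071 36.72 48.89 15 63 10 89
```

```bash
python3 -c "
from plant import ctrl
print(ctrl.close_job())"
```

```text
the job is handed in; nothing more can be done
None
```

The board hangs on the peg, the lid is shut and the hasp lies flat over the catch; I handed the job in at about 16.7 s of the 72 s allowed, and no verdict was returned.

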